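# Bring the thread cone round to the front of the sewing tray

### The arm

A 6-joint arm with a two-finger parallel gripper is mounted at the origin on the work surface. World frame = base frame: x ahead of the robot, y to its left, z up, the work surface at z = 0. Lengths are in mm, angles in rad, forces in N, time in s.
With the tool pointing down it reaches from about 300 to 850 mm from the base axis. Payload 5.4 kg.
Tool frame: the origin (TCP) lies at the very end of the fingers, on their centre line; the grasp point (between the pads) lies 19 mm behind it; z points along the fingers, y is the line along which they close (so a half turn about z gives the same grasp; the last joint's range is limited). The gripper opens to 85 mm and grips with 20 to 120 N. Pads are 22 mm wide; open, the fingers measure 114 mm over their backs; the gripper's body (76 mm by 85 mm) begins 54 mm behind the grasp point. The pads swing forward as they close: fully open they stand 13 mm farther back than shut.
Start: joints at [1.103, 0.158, 1.597, -0, 1.386, -0.21], TCP at [146.609, 555.978, 231.299] pointing down, gripper open.
Joint ranges: [-2.91, 2.91], [-0.94, 2.29], [0.18, 2.7], [-1.29, 4.43], [0.17, 2.64], [-3, 3]. Speed limits (rad/s): [2.57, 2.57, 3.14, 3.14, 3.14, 3.14].

### API

Orientations are given as a unit quaternion [x, y, z, w].
In Python, from station import telemetry, eyes, env, spotter gives the robot as it stands.
- The arm moves only by the tool move_arm, never from a script. Its argument "targets" is text: rows parted by semicolons, each of 7 numbers parted by spaces: the shift along the world's x, y, z in m, then the turn, a rotation vector about the world's x, y, z in rad, then the opening, from 0 (shut) to 1 (fully open). In form: tx ty tz wx wy wz jaw; .... A call has exactly 5 rows; each row shifts and turns the commanded pose from where the row before left it; what a row does not reach is not made up. A row lasts 1/10 s, in which the tool goes at most 50 mm and 8.59 degrees, less where a joint would pass 70% of its speed; a pose out of reach is approached as far as the arm can. A call is refused whole if a number of a shift passes 0.05 or a number of a turn 0.15, either way. A call with a gripper value outside its range is refused whole. The fingers move at their own pace and stop on an object; "grip_force" is the grip in N (left out, the last holds). Time passes only in rows, so rows that do not move let the fingers close, or fill a call up. It gives the time, the measured TCP pose, the force, the opening and the grip force at its end, in the units of the state.
- telemetry.sense(): the state, without advancing time (a new reading comes with each control period).
- eyes.grab_frame(name): name is "scene" or "top" or "wrist"; returns a dict with "image" (400x640x3 uint8, red, green, blue), "vertical_fov" (degrees; the focal length in pixels is half the picture's height over the tangent of half this angle, whatever the lens; pixels are square), "cx", "cy" (the principal point, pixels), "dist" ([k1, k2, p1, p2, k3] as OpenCV has them; the pictures are not rectified), "rvec" (rotation vector, rad) and "tvec" (3), from world to camera coordinates, as OpenCV has them. Camera axes: x right, y down, z forward; pixel columns grow to the right and rows downward; lengths in mm; the calibration is good to about 2 mm. A picture is of the moment at which its call begins. There is no depth.
- env.sign_off(): hands the job in; it is judged then, once.
Trained networks look in a picture, given as the dict that the camera call returned (one of the last four; its "shot" number tells which), for a name from the list of things; names that differ only in an ending like _2 or _b are one class to them, and where a whole thing is asked for, a point or a joint stands for the part that bears it (a point fixed in the world has none). Each returns a list of dicts, best first, with "p" (0 to 1); they miss things now and then, are a little off and sometimes report something else, mostly with a low value. They report only what shows in the picture. A call takes as long as a camera call. They do not tell look-alikes from the thing itself.
- spotter.boxes_of(picture, name): "rect" ([left, top, right, bottom] as shares, 0 to 1, of the picture: columns of its width, rows of its height, round what is visible of it).
The state is a dict: "time": time; "qpos": joint angles; "joint_velocities": joint speeds; "effort": joint torques, N m; "ee_pos": TCP position; "eef_rot": TCP orientation; "ft_force": force on the tool from outside, world axes, zero at the start; "ft_torque": the same for the moment, N m; "grip_width": finger opening in mm; "finger_force": force on a finger pad.
Only numpy, scipy, OpenCV 4.12 (cv2) and the standard library are available. Lean on these libraries where they do the work, as an engineer would, in place of code of your own. Each camera call takes 0.05 s, during which the arm holds its last target. There are 200 camera calls.

### The job

Bring the tall cone of thread to the front of the revolving sewing tray: with the fingers, gently push the tray round by its scalloped rim until the cone stands centred over the front of the drawer box below, in line with the drawer's knob, and leave the tray at rest there. Touch nothing but the tray: nothing is gripped or lifted, the things riding on the tray stay upright in their places, and everything else on the table stays where it is.

Things in the scene. Friction and masses are not known exactly. Their poses are not given: they have to be found in the camera images.
- drawer_box: Fixed dark wooden box that carries the tray, 240 x 240 mm, top 55 mm above the table. Origin: centre of its underside, below the tray's turning axis. Its x axis points from front to back: the front is its -x side, with a drawer and in the middle a small brass knob (sticks out 27 mm); it faces the robot but for up to 20 degrees of yaw.
- tray: Light wooden turntable on the box, 22 mm thick. Origin: on the turning axis, at the underside. Outline: six round lobes of 50 mm radius, centres 100 mm from the axis at 0, 60, 120 ... degrees from the tray's x axis (rim out to 150 mm). Between them, at 30, 90, 150 ... degrees, are open notches, 50 mm wide at 130 mm from the axis, 20 mm at 117 mm, where shut fingers can stand and push a lobe.
- tray_top (a point): On the turning axis, on the top of the tray, 87 mm above the table; the underside is at 65 mm, with 10 mm of free gap down to the box. The tray turns either way about this vertical axis without stops, against slight friction (about 0.6 N at the rim), and stays where it is left.
- cone_center (a point): Cone of thread, cream, loose, 104 mm tall, 58 mm across at the foot, 38 mm near the top, upright on a lobe of the tray, the only tall thing there. This point is on its axis, half-way up (52 mm above the tray's top), about 90 mm from the tray's axis. A gripper in one of the two notches beside the cone could bump it; beside the other four are only low things (38 mm or less).
- tin: Round steel tin, loose, 52 mm across, 24 mm high, riding on a lobe of the tray, 90 mm from its axis. Origin: centre of its underside.
- jar: Small glass jar of buttons with an aluminium lid, loose, 48 mm across, 38 mm high, riding on a lobe of the tray, 90 mm from its axis. Origin: centre of its underside.
- dish: Small white ceramic dish, loose, 52 mm across, 22 mm high, riding on a lobe of the tray, 90 mm from its axis. Origin: centre of its underside.
- chalk: Small oblong wooden chalk box, loose, 48 x 30 x 20 mm, riding on a lobe of the tray, 90 mm from its axis. Origin: centre of its underside. One lobe of the tray is empty.
- bowl: Grey stoneware bowl on the table, to the left, 170 mm across, 55 mm high. Origin: centre of its underside. To be left alone.
- tape: Round yellow tape-measure case lying in the bowl, 52 mm across, 14 mm high. To be left alone.
- spool: Wooden spool standing on the table close to the right-hand side of the drawer box, 48 mm across, 60 mm high. Origin: centre of its underside. To be left alone.
- shears: Tailor's shears lying flat on the table, to the right, 215 mm long, 12 mm high, origin near the pivot. To be left alone.
Things that resemble listed ones, but are neither listed nor needed, are in the scene too. Several things have the shape of the jar; the one meant has the colours described above. Of the things like the part that bears cone_center, leave any that is red; of the rest the larger one is meant.

How it is judged:
By the outcome, as a careful person would: the job done as asked, in the order asked, and still so for the second after the job is handed in, with the robot touching nothing.
It also fails if it takes over 72 s, if anything falls off the work surface, if the arm or the gripper's body presses on something with over 40 N, if the wrist force passes 120 N, or if a joint passes its speed limit or range.

## Working session

There is one attempt and no reset: what is moved stays moved. The work goes in short steps, Python scripts to look and compute and a tool call to move; the robot and the scene stay as the last step left them, time stands still between calls to the robot, and variables do not carry over. Pictures are saved under pics/ and viewed, at most 10 in all, crops included, and the job is handed in when it is done.

Besides the shell and the picture viewer there is one more tool, called after "Emit:" by a JSON object that holds its "op" and its "data". move_arm: Moves the arm, as the interface text tells. Its arguments: {"type":"object","properties":{"targets":{"type":"string"},"grip_force":{"type":"number"}},"required":["targets"]}

```bash
mkdir -p pics; cat > h.py <<'E'
import numpy as np, cv2
from station import telemetry, eyes, env, spotter
def cam(f):
    h=f["image"].shape[0]; F=h/2/np.tan(np.radians(f["vertical_fov"])/2)
    K=np.array([[F,0,f["cx"]],[0,F,f["cy"]],[0,0,1.]])
    return K,np.array(f["dist"],float),np.array(f["rvec"],float).reshape(3),np.array(f["tvec"],float).reshape(3)
def toplane(f,uv,z):
    K,d,r,t=cam(f); R=cv2.Rodrigues(r)[0]
    p=cv2.undistortPoints(np.array(uv,float).reshape(-1,1,2),K,d).reshape(-1,2)
    D=np.c_[p,np.ones(len(p))]@R; C=-R.T@t
    return C+D*((z-C[2])/D[:,2])[:,None]
def proj(f,P):
    K,d,r,t=cam(f); return cv2.projectPoints(np.array(P,float).reshape(-1,1,3),r,t,K,d)[0].reshape(-1,2)
def save(f,n,im=None): cv2.imwrite("pics/"+n,cv2.cvtColor(f["image"] if im is None else im,cv2.COLOR_RGB2BGR))
E
python3 - <<'E'
from h import *
for n in("scene","top"):
    f=eyes.grab_frame(n); save(f,n+"0.png"); K,d,r,t=cam(f); print(n,-cv2.Rodrigues(r)[0].T@t)
    for k in("drawer_box","tray","cone_center","tin","jar","dish","chalk","spool","bowl","shears"):
        for b in spotter.boxes_of(f,k)[:3]:
            print(k,round(b["p"],2),np.round(np.array(b["rect"])*[640,400,640,400]))
print(telemetry.sense())
E
```

```text
scene [1193.76475401 -648.78830375 1005.72518117]
drawer_box 0.55 [261. 207. 369. 272.]
tray 0.92 [270. 177. 361. 256.]
cone_center 0.96 [298. 276. 316. 314.]
cone_center 0.86 [305. 206. 324. 239.]
cone_center 0.49 [361. 254. 375. 280.]
tin 0.48 [333. 190. 349. 206.]
jar 0.72 [239. 194. 258. 214.]
jar 0.7 [279. 189. 297. 209.]
jar 0.55 [278. 210. 295. 225.]
chalk 0.71 [262. 267. 278. 296.]
chalk 0.69 [334. 209. 350. 225.]
spool 0.6 [260. 269. 280. 295.]
bowl 0.96 [394. 144. 438. 176.]
bowl 0.63 [338. 210. 351. 225.]
shears 0.75 [122. 257. 174. 320.]
top [ 447.42876491    8.47041818 1313.21818057]
drawer_box 0.86 [289. 156. 371. 235.]
tray 0.56 [283. 152. 374. 241.]
tray 0.21 [350. 190. 365. 207.]
cone_center 0.69 [323. 128. 332. 138.]
cone_center 0.64 [293. 181. 311. 194.]
cone_center 0.53 [388. 169. 408. 185.]
tin 0.72 [294. 181. 314. 196.]
jar 0.7 [329. 212. 343. 228.]
jar 0.68 [441. 220. 493. 265.]
jar 0.61 [301. 249. 316. 261.]
dish 0.51 [350. 190. 361. 206.]
chalk 0.55 [312. 161. 329. 175.]
spool 0.45 [389. 165. 410. 185.]
bowl 0.71 [166. 160. 218. 212.]
shears 0.76 [442. 217. 492. 265.]
shears 0.72 [295. 180. 312. 195.]
shears 0.44 [281. 154. 372. 238.]
{'time': 1.1, 'qpos': array([ 1.10287018e+00,  1.58356399e-01,  1.59702121e+00,  1.87860885e-05,
        1.38617686e+00, -2.10062694e-01]), 'joint_velocities': array([-0.0007736 , -0.00088736,  0.00078501, -0.00220059,  0.00073388,
        0.00038445]), 'effort': array([ 4.03227250e-04, -3.96012068e+01, -3.31707788e+01, -1.44938058e-04,
        5.91608368e-04,  1.01694260e-05]), 'ee_pos': array([146.62109749, 555.97691324, 231.31302582]), 'eef_rot': array([ 1.28576521e-01,  9.91699591e-01,  2.10743920e-05, -2.35968909e-06]), 'ft_force': array([-0.26020862, -0.35597567, -0.94833306]), 'ft_torque': array([-0.01512917, -0.00261104, -0.0166611 ]), 'finger_force': 0.0, 'grip_width': 85.23596486691298}
```

```bash
python3 - <<'E'
from h import *
f=eyes.grab_frame("top"); im=f["image"][110:290,150:510]; save(f,"t1.png",cv2.resize(im[20:160,90:290],None,fx=4,fy=4,interpolation=cv2.INTER_CUBIC))
s=eyes.grab_frame("scene"); save(s,"s1.png",cv2.resize(s["image"][160:330,220:400],None,fx=3.5,fy=3.5,interpolation=cv2.INTER_CUBIC)) 
E
```

```text
(no output)
```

View pics/t1.png

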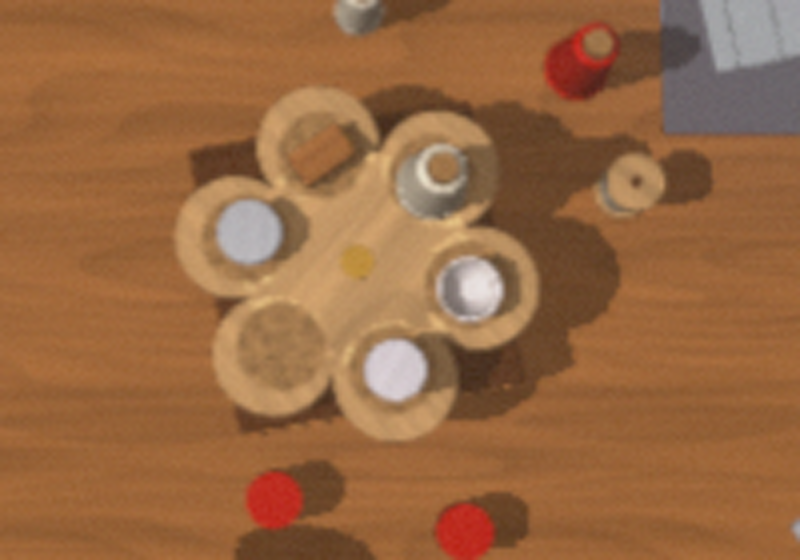

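View pics/s1.png

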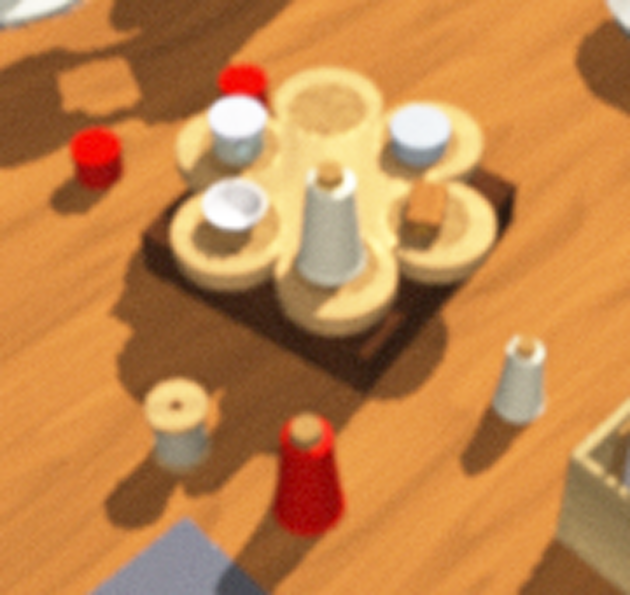

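View pics/top0.png

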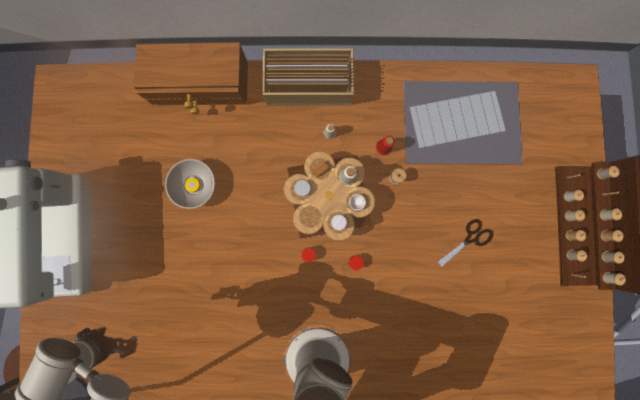

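The top view shows the cream cone on the back-right lobe (crop ~(433,190)). The hub is at (357,262) and red look-alikes stand in front. The scene view agrees. Next I'll work out the pose.

```bash
python3 - <<'E'
from h import *
f=eyes.grab_frame("top")
c=lambda L:np.array(L,float)/4+[240,130]-0.375
L=toplane(f,c([(438,170),(318,145),(233,236),(275,357),(396,383),(480,288)]),87)[:,:2]
ax=L.mean(0); d=L-ax
print("axis",ax,toplane(f,c([(357,262)]),87),"r",np.hypot(*d.T)); a=np.degrees(np.arctan2(d[:,1],d[:,0])); print(a,(a-60*np.arange(6)+180)%360-180)
B=toplane(f,c([(192,155),(240,432),(522,382)]),55)[:,:2]; print("box",B,(B[0]+B[2])/2)
e=B[1]-B[2]; print("len",np.hypot(*e),"yaw",np.degrees(np.arctan2(-e[0],e[1])))
e=B[0]-B[1]; print("len",np.hypot(*e),"yaw",np.degrees(np.arctan2(e[1],e[0])))
print("cone top",toplane(f,c([(443,167)]),191)-np.r_[ax,0],"foot",toplane(f,c([(432,187)]),90)-np.r_[ax,0])
for n,p,z in(("red1",(274,500),38),("red2",(465,531),38),("spool",(635,182),60)): print(n,toplane(f,c([p]),z))
E
```

```text
axis [546.83951494 -39.79284263] [[547.44225434 -40.02083659  87.        ]] r [100.79557838 101.2181981  102.56966203 100.84135079 102.03938916
 101.83861962]
[ -41.25142276   17.98348302   77.76396196  139.06955519 -162.11317719
 -101.61221819] [-41.25142276 -42.01651698 -42.23603804 -40.93044481 -42.11317719
 -41.61221819]
box [[ 639.767891     96.33930339]
 [ 409.55278811   55.49537712]
 [ 450.50394523 -177.50644069]] [545.13591812 -40.58356865]
len 236.5731268990924 yaw 9.96819455761829
len 233.8102219982999 yaw 10.060523608476698
cone top [[ 63.18143895 -60.48115894 191.        ]] foot [[ 61.43085854 -61.19289069  90.        ]]
red1 [[352.67980431  27.68629618  38.        ]]
red2 [[ 326.86817714 -131.24864853   38.        ]]
spool [[ 616.61030563 -273.31194602   60.        ]]
```

Axis is (547,-40), box yaw is 10°, and the cone is at about -44°, so it needs about -126° to reach -170°. I'll enter the free notch at 168° (between the empty lobe and the jar) and push the empty lobe clockwise round the left side.

Emit:
{"op": "move_arm", "data": {"targets": "0.013 -0.028 0 0 0 -0.076 0; 0.013 -0.028 0 0 0 -0.076 0; 0.013 -0.028 0 0 0 -0.076 0; 0.013 -0.028 0 0 0 -0.076 0; 0.013 -0.028 0 0 0 -0.076 0"}}

```text
time: 1.75
ee_pos: [211.9, 414.9, 231.4]
eef_rot: [0.315, 0.949, 0.0, 0.0]
ft_force: [-0.4, 0.2, -0.5]
grip_width: 12.5
finger_force: 0.0
```

Emit:
{"op": "move_arm", "data": {"targets": "0.013 -0.028 0 0 0 -0.076 0; 0.013 -0.028 0 0 0 -0.076 0; 0.013 -0.028 0 0 0 -0.076 0; 0.013 -0.028 0 0 0 -0.076 0; 0.013 -0.028 0 0 0 -0.076 0"}}

```text
time: 2.25
ee_pos: [277.0, 274.9, 231.5]
eef_rot: [0.488, 0.873, 0.0, 0.0]
ft_force: [0.1, -0.3, 0.6]
grip_width: -0.3
finger_force: 0.0
```

Emit:
{"op": "move_arm", "data": {"targets": "0.013 -0.028 0 0 0 -0.076 0; 0.013 -0.028 0 0 0 -0.076 0; 0.013 -0.028 0 0 0 -0.076 0; 0.013 -0.028 0 0 0 -0.076 0; 0.013 -0.028 0 0 0 -0.076 0"}}

```text
time: 2.75
ee_pos: [342.0, 134.8, 231.5]
eef_rot: [0.645, 0.765, 0.0, 0.0]
ft_force: [0.6, 0.3, 0.0]
grip_width: 0.0
finger_force: 0.0
```

Emit:
{"op": "move_arm", "data": {"targets": "0.013 -0.028 0 0 0 -0.076 0; 0.013 -0.028 0 0 0 -0.076 0; 0.013 -0.028 0 0 0 -0.076 0; 0.013 -0.028 0 0 0 -0.076 0; 0.003 -0.007 0 0 0 -0.073 0"}}

```text
time: 3.25
ee_pos: [397.5, 14.5, 231.6]
eef_rot: [0.777, 0.629, -0.0, 0.001]
ft_force: [-0.2, -0.2, 0.2]
grip_width: 0.0
finger_force: 0.0
```

Emit:
{"op": "move_arm", "data": {"targets": "0.006 -0.013 0 0 0 0 0; 0.006 -0.013 0 0 0 0 0; 0 0 -0.04 0 0 0 0; 0 0 -0.04 0 0 0 0; 0 0 -0.04 0 0 0 0"}}

```text
time: 3.75
ee_pos: [409.1, -9.4, 110.3]
eef_rot: [0.775, 0.632, 0.0, 0.001]
ft_force: [0.7, 0.2, -0.5]
grip_width: 0.0
finger_force: 0.0
```

```bash
python3 - <<'E'
from h import *
s=telemetry.sense(); print(s["ee_pos"],s["eef_rot"])
f=eyes.grab_frame("wrist"); im=f["image"].copy()
ax=np.array([547,-40]); 
ph=np.radians(-41.7)
for k in range(6):
    c=ax+100*np.array([np.cos(ph+k*np.pi/3),np.sin(ph+k*np.pi/3)])
    t=np.linspace(0,2*np.pi,90); P=np.c_[c[0]+50*np.cos(t),c[1]+50*np.sin(t),87+0*t]
    for u in proj(f,P): cv2.circle(im,tuple(int(v) for v in np.clip(u,-999,2000)),1,(255,0,255),-1)
e=s["ee_pos"].copy(); a=np.radians(168.3)
yv=np.array([np.cos(a),np.sin(a)]); xv=np.array([-yv[1],yv[0]])
for i in(-1,1):
  for j in(-1,1):
    u=proj(f,[[*(e[:2]+14.5*i*yv+11*j*xv),87]])[0]; cv2.circle(im,tuple(int(v) for v in u),3,(0,255,0),-1)
save(f,"w1.png",im)
E
```

```text
[409.13802463  -9.42243584 110.34414542] [7.74813555e-01 6.32189137e-01 4.71400229e-04 7.92845792e-04]
```

View pics/w1.png

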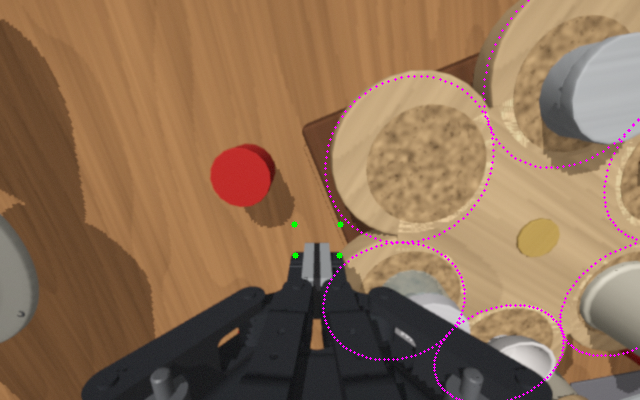

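The overlay matches the lobes to within about 2 mm and the fingers stand over the notch. I'll descend and plan the arc.

Emit:
{"op": "move_arm", "data": {"targets": "0 -0.002 -0.012 0 0 0 0; 0 0 -0.015 0 0 0 0; 0 0 -0.015 0 0 0 0; 0.002 -0.001 0 0 0 0 0; 0.002 0 0 0 0 0 0"}}

```text
time: 4.3
ee_pos: [414.1, -12.6, 70.8]
eef_rot: [0.775, 0.632, 0.001, 0.001]
ft_force: [-0.1, -0.1, 0.0]
grip_width: 0.3
finger_force: 0.0
```

```bash
cat > arc.py <<'E'
from h import *
import sys
def rows(steps,th0=None,r=136,ax=(547,-40)):
    p=telemetry.sense()["ee_pos"][:2]; d=p-ax; th=np.arctan2(d[1],d[0]) if th0 is None else np.radians(th0)
    print("now",np.degrees(th),np.hypot(*d)); out=[]; cur=np.round(p)/1000
    for s in steps:
        th-=np.radians(s); q=(np.array(ax)+r*np.array([np.cos(th),np.sin(th)]))/1000
        m=np.round(q-cur,3); cur=cur+m; out.append(f"{m[0]:g} {m[1]:g} 0 0 0 {-np.radians(s):.3f} 0")
    for i in range(0,len(out),5): print("; ".join(out[i:i+5]))
E
python3 -c "
from arc import *
s=telemetry.sense(); print(s['ee_pos'],s['ft_force'])
rows([1,1.5,2,2.5,3]+[3.5]*30+[3,2,1,.5,0])"
```

```text
[414.08464883 -12.6327813   70.8343255 ] [-0.1309038  -0.11952106  0.00880039]
now 168.36541756764072 135.70355646135786
0 0.003 0 0 0 -0.017 0; 0.001 0.003 0 0 0 -0.026 0; 0.001 0.005 0 0 0 -0.035 0; 0.002 0.005 0 0 0 -0.044 0; 0.003 0.007 0 0 0 -0.052 0
0.003 0.008 0 0 0 -0.061 0; 0.004 0.007 0 0 0 -0.061 0; 0.004 0.007 0 0 0 -0.061 0; 0.004 0.007 0 0 0 -0.061 0; 0.006 0.007 0 0 0 -0.061 0
0.005 0.006 0 0 0 -0.061 0; 0.006 0.006 0 0 0 -0.061 0; 0.006 0.006 0 0 0 -0.061 0; 0.006 0.005 0 0 0 -0.061 0; 0.007 0.005 0 0 0 -0.061 0
0.007 0.004 0 0 0 -0.061 0; 0.008 0.004 0 0 0 -0.061 0; 0.007 0.003 0 0 0 -0.061 0; 0.008 0.003 0 0 0 -0.061 0; 0.008 0.003 0 0 0 -0.061 0
0.008 0.002 0 0 0 -0.061 0; 0.008 0.001 0 0 0 -0.061 0; 0.008 0.001 0 0 0 -0.061 0; 0.009 0.001 0 0 0 -0.061 0; 0.008 -0 0 0 0 -0.061 0
0.008 -0.001 0 0 0 -0.061 0; 0.008 -0.001 0 0 0 -0.061 0; 0.009 -0.001 0 0 0 -0.061 0; 0.008 -0.002 0 0 0 -0.061 0; 0.008 -0.003 0 0 0 -0.061 0
0.007 -0.002 0 0 0 -0.061 0; 0.008 -0.004 0 0 0 -0.061 0; 0.007 -0.004 0 0 0 -0.061 0; 0.007 -0.004 0 0 0 -0.061 0; 0.007 -0.005 0 0 0 -0.061 0
0.006 -0.004 0 0 0 -0.052 0; 0.003 -0.003 0 0 0 -0.035 0; 0.002 -0.002 0 0 0 -0.017 0; 0.001 -0.001 0 0 0 -0.009 0; -0 0 0 0 0 -0.000 0
```

Emit:
{"op": "move_arm", "data": {"targets": "0 0.003 0 0 0 -0.017 0; 0.001 0.003 0 0 0 -0.026 0; 0.001 0.005 0 0 0 -0.035 0; 0.002 0.005 0 0 0 -0.044 0; 0.003 0.007 0 0 0 -0.052 0"}}

```text
time: 4.8
ee_pos: [420.3, 11.0, 70.5]
eef_rot: [0.828, 0.561, 0.0, 0.001]
ft_force: [-1.8, 0.1, 0.8]
grip_width: 0.0
finger_force: 0.8
```

Emit:
{"op": "move_arm", "data": {"targets": "0.003 0.008 0 0 0 -0.061 0; 0.004 0.007 0 0 0 -0.061 0; 0.004 0.007 0 0 0 -0.061 0; 0.004 0.007 0 0 0 -0.061 0; 0.006 0.007 0 0 0 -0.061 0"}}

```text
time: 5.3
ee_pos: [441.0, 47.5, 70.3]
eef_rot: [0.904, 0.428, 0.0, 0.0]
ft_force: [-2.6, 1.6, 0.7]
grip_width: -0.4
finger_force: 1.1
```

```bash
python3 - <<'E'
from h import *
s=telemetry.sense(); print(s['ee_pos'],s['ft_force'])
d=s['ee_pos'][:2]-[547,-40]; print(np.degrees(np.arctan2(d[1],d[0])),np.hypot(*d))
f=eyes.grab_frame("top"); save(f,"t2.png",cv2.resize(f["image"][130:290,230:430],None,fx=4,fy=3.75))
E
```

```text
[440.99707444  47.54450594  70.33506124] [-2.5641107   1.62111651  0.71069445]
140.4477632328101 137.4796739445968
```

View pics/t2.png

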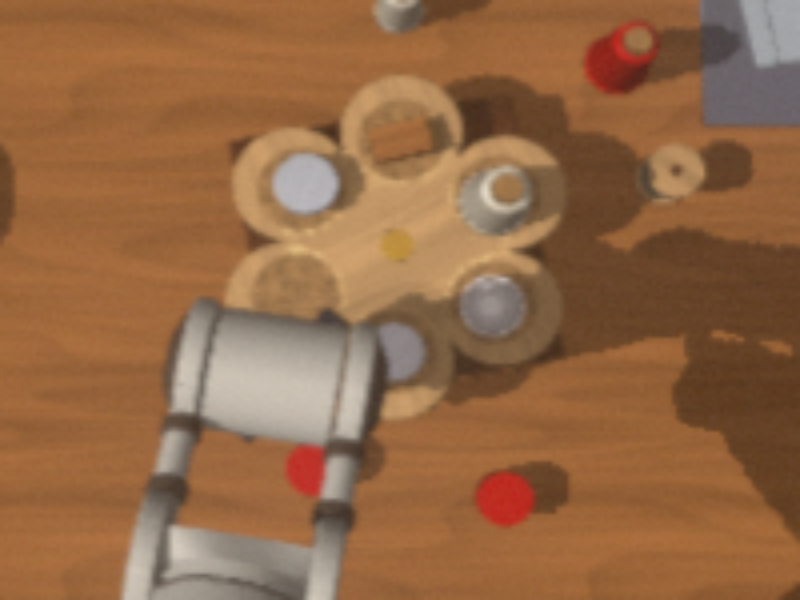

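The tray has turned about 19–20° and everything on it is in place, so I'll carry on.

Emit:
{"op": "move_arm", "data": {"targets": "0.005 0.006 0 0 0 -0.061 0; 0.006 0.006 0 0 0 -0.061 0; 0.006 0.006 0 0 0 -0.061 0; 0.006 0.005 0 0 0 -0.061 0; 0.007 0.005 0 0 0 -0.061 0"}}

```text
time: 5.85
ee_pos: [471.1, 75.3, 70.2]
eef_rot: [0.958, 0.287, 0.0, 0.0]
ft_force: [-0.9, 0.5, 1.5]
grip_width: -0.1
finger_force: 0.7
```

Emit:
{"op": "move_arm", "data": {"targets": "0.007 0.004 0 0 0 -0.061 0; 0.008 0.004 0 0 0 -0.061 0; 0.007 0.003 0 0 0 -0.061 0; 0.008 0.003 0 0 0 -0.061 0; 0.008 0.003 0 0 0 -0.061 0"}}

```text
time: 6.35
ee_pos: [508.9, 92.7, 70.0]
eef_rot: [0.99, 0.138, 0.0, -0.0]
ft_force: [-0.3, 2.1, 0.0]
grip_width: 0.1
finger_force: 1.0
```

Emit:
{"op": "move_arm", "data": {"targets": "0.008 0.002 0 0 0 -0.061 0; 0.008 0.001 0 0 0 -0.061 0; 0.008 0.001 0 0 0 -0.061 0; 0.009 0.001 0 0 0 -0.061 0; 0.008 0 0 0 0 -0.061 0"}}

```text
time: 6.85
ee_pos: [550.2, 97.6, 70.1]
eef_rot: [1.0, -0.014, 0.0, -0.0]
ft_force: [-0.4, 2.8, -0.9]
grip_width: -0.1
finger_force: 1.0
```

```bash
python3 - <<'E'
from h import *
s=telemetry.sense(); print(s['ee_pos'],s['ft_force'])
d=s['ee_pos'][:2]-[547,-40]; print(np.degrees(np.arctan2(d[1],d[0])),np.hypot(*d))
f=eyes.grab_frame("top");g=eyes.grab_frame("scene")
save(f,"t3.png",np.hstack([cv2.resize(x,(400,500)) for x in (f["image"][110:290,260:404],g["image"][100:330,225:409])]))
E
```

```text
[550.24010459  97.58444078  70.12723726] [-0.37543258  2.82860631 -0.93892063]
88.65093749617375 137.62258761251323
```

View pics/t3.png

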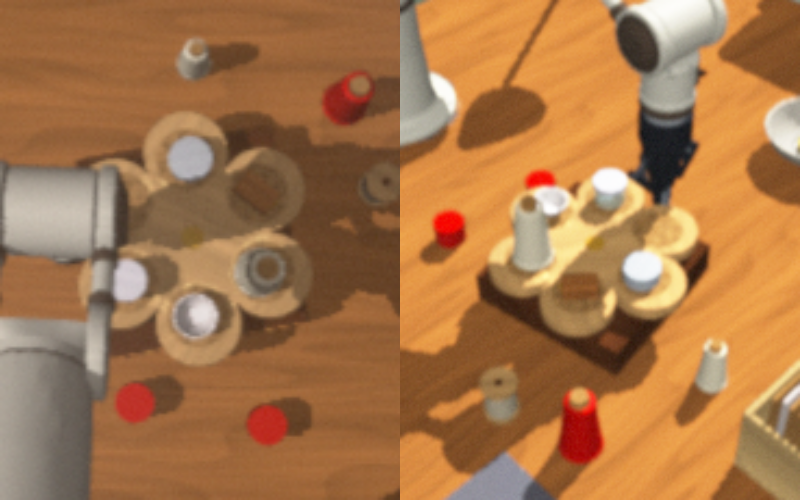

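All is upright and the wrist is well above the cone. Continuing.

Emit:
{"op": "move_arm", "data": {"targets": "0.008 -0.001 0 0 0 -0.061 0; 0.008 -0.001 0 0 0 -0.061 0; 0.009 -0.001 0 0 0 -0.061 0; 0.008 -0.002 0 0 0 -0.061 0; 0.008 -0.003 0 0 0 -0.061 0"}}

```text
time: 7.45
ee_pos: [590.7, 89.4, 69.8]
eef_rot: [0.986, -0.165, 0.0, -0.0]
ft_force: [0.1, 2.5, -0.0]
grip_width: 0.0
finger_force: 1.0
```

Emit:
{"op": "move_arm", "data": {"targets": "0.007 -0.002 0 0 0 -0.061 0; 0.008 -0.004 0 0 0 -0.061 0; 0.007 -0.004 0 0 0 -0.061 0; 0.007 -0.004 0 0 0 -0.061 0; 0.007 -0.005 0 0 0 -0.061 0"}}

```text
time: 7.95
ee_pos: [627.0, 70.4, 70.0]
eef_rot: [0.95, -0.313, 0.0, -0.001]
ft_force: [0.8, 1.6, 0.3]
grip_width: 0.2
finger_force: 0.9
```

Emit:
{"op": "move_arm", "data": {"targets": "0.006 -0.004 0 0 0 -0.052 0; 0.003 -0.003 0 0 0 -0.035 0; 0.002 -0.002 0 0 0 -0.017 0; 0.001 -0.001 0 0 0 -0.009 0; 0 0 0 0 0 0 0"}}

```text
time: 8.45
ee_pos: [638.7, 59.8, 69.7]
eef_rot: [0.931, -0.366, 0.0, 0.0]
ft_force: [-0.2, -0.2, -0.1]
grip_width: -0.1
finger_force: 0.1
```

```bash
python3 - <<'E'
from h import *
s=telemetry.sense(); print(s['ee_pos'],s['ft_force'],s['qpos'])
d=s['ee_pos'][:2]-[547,-40]; print(np.degrees(np.arctan2(d[1],d[0])),np.hypot(*d))
f=eyes.grab_frame("top");g=eyes.grab_frame("scene")
save(f,"t4.png",np.hstack([cv2.resize(x,(400,500),interpolation=cv2.INTER_CUBIC) for x in (f["image"][140:265,270:370],g["image"][170:295,260:360])]))
E
```

```text
[638.68715165  59.84068181  69.66457161] [-0.18690303 -0.23594355 -0.11109735] [-9.44988478e-02  4.86988433e-01  1.52279340e+00 -2.20335779e-04
  1.13137949e+00  2.22577056e+00]
47.43766638476796 135.5532940317786
```

View pics/t4.png

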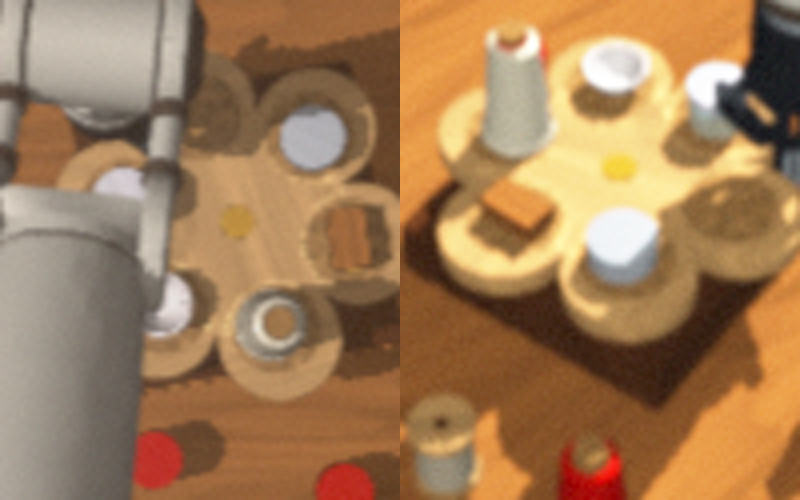

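Cone sits front-right at crop (275,323), hub at (238,220). I'll measure the remaining angle.

```bash
python3 - <<'E'
from h import *
f=eyes.grab_frame("top")
ax=np.array([546.9,-39.9])
c=lambda L:np.array(L,float)/4+[270,140]-0.375
for n,p,z in(("top",(276,323),191),("foot",(268,332),92),("lobe",(280,340),87),("chalk",(360,243),87),("tin",(316,128),87)):
    d=toplane(f,c([p]),z)[0,:2]-ax; print(n,np.degrees(np.arctan2(d[1],d[0])),np.hypot(*d))
E
```

```text
top -163.45712641336513 86.22315621999265
foot -164.48694562911103 91.71452215548726
lobe -160.01275775108303 100.83441641191851
chalk -99.40044404660038 101.04277905338006
tin -39.92264004986994 100.87435730356536
```

```bash
python3 -c "
from arc import *
rows([.7,1.2,1.5,1.2,.5],r=135.5)"
```

```text
now 47.58132641119264 135.37912842183573
0.002 -0.001 0 0 0 -0.012 0; 0.002 -0.002 0 0 0 -0.021 0; 0.002 -0.003 0 0 0 -0.026 0; 0.002 -0.002 0 0 0 -0.021 0; 0.001 -0 0 0 0 -0.009 0
```

Emit:
{"op": "move_arm", "data": {"targets": "0.002 -0.001 0 0 0 -0.012 0; 0.002 -0.002 0 0 0 -0.021 0; 0.002 -0.003 0 0 0 -0.026 0; 0.002 -0.002 0 0 0 -0.021 0; 0.001 0 0 0 0 -0.009 0"}}

```text
time: 9.1
ee_pos: [647.9, 51.4, 69.3]
eef_rot: [0.913, -0.408, 0.0, 0.0]
ft_force: [-0.3, -0.3, 0.3]
grip_width: -0.1
finger_force: 0.0
```

Emit:
{"op": "move_arm", "data": {"targets": "0 0 0 0 0 0 0; 0 0 0 0 0 0 0; 0.008 0.009 0 0 0 0 0; 0.015 0.015 0 0 0 0 0; 0.015 0.02 0 0 0 0 0"}}

```text
time: 9.6
ee_pos: [686.5, 96.5, 69.5]
eef_rot: [0.913, -0.408, 0.0, -0.0]
ft_force: [0.3, 0.2, -0.2]
grip_width: 0.1
finger_force: 0.0
```

Emit:
{"op": "move_arm", "data": {"targets": "0 0.04 0 0 0 0 0; 0 0.04 0 0 0 0 0; -0.01 0.04 0 0 0 0 0; -0.01 0.04 0.01 0 0 0 0; -0.01 0.03 0.01 0 0 0 0"}}

```text
time: 10.1
ee_pos: [654.6, 289.3, 89.0]
eef_rot: [0.914, -0.407, -0.0, -0.0]
ft_force: [0.5, -0.5, -0.3]
grip_width: -0.2
finger_force: 0.0
```

```bash
python3 - <<'E'
from h import *
s=telemetry.sense(); print(s['ee_pos'],s['ft_force'],s['qpos'])
f=eyes.grab_frame("top");g=eyes.grab_frame("scene")
cv2.imwrite("f.png",f["image"][:,:,::-1])
save(f,"t5.png",cv2.resize(f["image"][140:260,275:395],(600,600),interpolation=cv2.INTER_CUBIC))
E
```

```text
[654.5776775  289.29686223  88.99432117] [ 0.47134292 -0.45012733 -0.2675311 ] [2.47533798e-01 6.39057207e-01 1.26144395e+00 6.86820482e-04
 1.24175699e+00 2.65563187e+00]
```

View pics/t5.png

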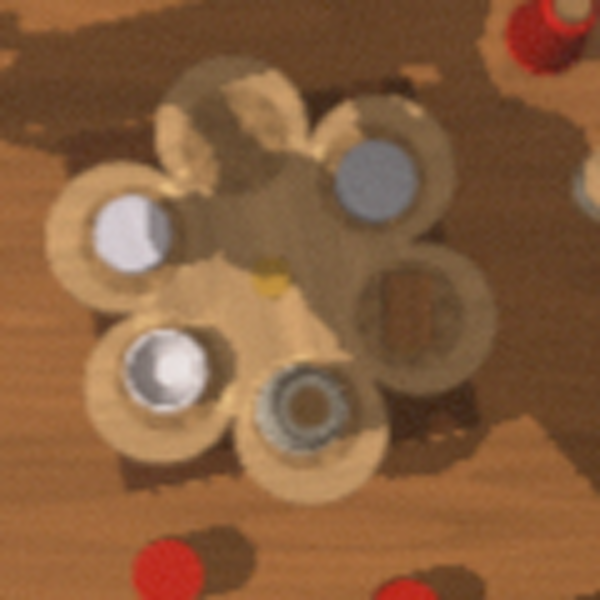

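```bash
python3 - <<'E'
from h import *
f=eyes.grab_frame("top"); g=eyes.grab_frame("scene")
c=lambda L:np.array(L,float)/5+[275,140]-0.4
L=toplane(f,c([(311,428),(421,320),(380,170),(231,132),(121,238),(162,388)]),87)[:,:2]
ax=L.mean(0); d=L-ax; a=np.degrees(np.arctan2(d[:,1],d[:,0])); print(ax,(a-60*np.arange(6)+180)%360-180)
for n,p,z in(("top",(309,404),191),("foot",(301,408),92)):
    q=toplane(f,c([p]),z)[0,:2]; d=q-ax; print(n,q,np.degrees(np.arctan2(d[1],d[0])),np.hypot(*d))
# overlay of nominal: cone at -170, box corners, knob
for h,nm,w,s in((f,"t6.png",(140,275),5),(g,"s6.png",(165,250),4)):
    r0,c0=w; im=cv2.resize(h["image"][r0:r0+120,c0:c0+120],None,fx=s,fy=s,interpolation=cv2.INTER_CUBIC)
    def pl(P,col):
        u=((proj(h,P)-[c0,r0]+.5)*s-.5).astype(int).reshape(-1,1,2); cv2.polylines(im,[u],False,col,1)
    y=np.radians(10.); R=np.array([[np.cos(y),-np.sin(y)],[np.sin(y),np.cos(y)]])
    sq=np.array([[-120,-120],[-120,120],[120,120],[120,-120],[-120,-120]])@R.T+ax
    pl(np.c_[sq,np.full(5,55)],(0,255,0))
    t=np.linspace(0,2*np.pi,40); cc=np.array([-90,0])@R.T+ax
    for rr,z in((29,87),(19,185)): pl(np.c_[cc[0]+rr*np.cos(t),cc[1]+rr*np.sin(t),0*t+z],(255,0,255))
    k=np.array([[-120,0],[-147,0]])@R.T+ax; pl(np.c_[k,[27,27]],(0,255,255))
    save(h,nm,im)
a,b=cv2.imread("pics/t6.png"),cv2.imread("pics/s6.png")
cv2.imwrite("pics/c6.png",np.hstack([a[150:600,:400],cv2.resize(b,(400,400))[:400].copy() if 0 else cv2.copyMakeBorder(cv2.resize(b,(400,400)),0,50,0,0,0)]))
E
```

```text
[546.66429066 -39.82009708] [-165.21369288 -165.40575614 -165.03582086 -164.95348392 -165.26976514
 -164.96395002]
top [464.17578953 -57.8844439 ] -167.64766444587983 84.44331498066178
foot [463.09296561 -58.59063178] -167.34116143805159 85.65336738025202
```

View pics/c6.png

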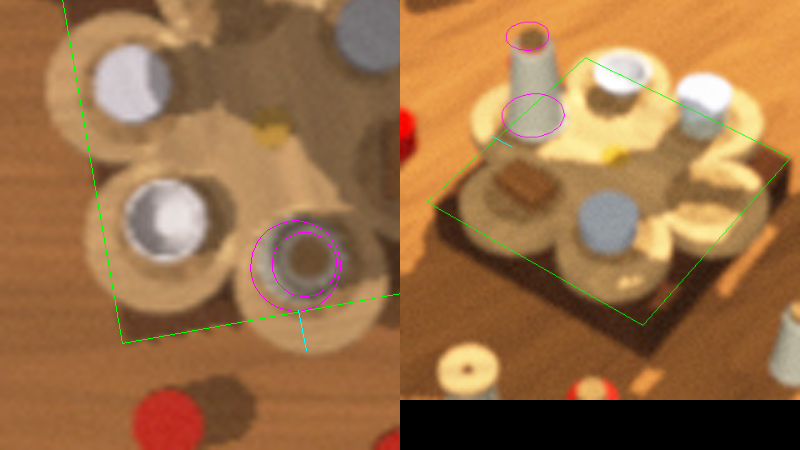

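The cone is at about -168° and needs about 2° more. I'll go back in by the same way.

Emit:
{"op": "move_arm", "data": {"targets": "0.01 -0.03 -0.01 0 0 0 0; 0.01 -0.04 -0.01 0 0 0 0; 0.01 -0.04 0 0 0 0 0; 0 -0.04 0 0 0 0 0; 0 -0.04 0 0 0 0 0"}}

```text
time: 10.8
ee_pos: [685.6, 92.7, 68.5]
eef_rot: [0.913, -0.408, -0.0, 0.0]
ft_force: [-0.1, -0.1, -0.1]
grip_width: 0.1
finger_force: 0.0
```

```bash
python3 - <<'E'
from h import *
s=telemetry.sense();p=s['ee_pos']; print(p)
ax=np.array([546.8,-39.8])
for r,t in((150,44.5),(136,44),(136,42.2),(136,41.5),(136,40.7),(136,39.9)):
    q=ax+r*np.array([np.cos(np.radians(t)),np.sin(np.radians(t))]); print(q-p[:2])
E
```

```text
[685.60184705  92.72500304  68.49090906]
[-31.81427968 -27.38861339]
[-40.9716342  -38.05146466]
[-38.05242195 -41.17100289]
[-36.94386902 -42.40867648]
[-35.69557733 -43.83962012]
[-34.4673864  -45.28785314]
```

Emit:
{"op": "move_arm", "data": {"targets": "0 0 0 0 0 0 0; -0.016 -0.014 0 0 0 0 0; -0.016 -0.013 0 0 0 0 0; -0.008 -0.01 0 0 0 0 0; 0 0 0 0 0 0 0"}}

```text
time: 11.3
ee_pos: [644.9, 57.7, 68.9]
eef_rot: [0.913, -0.408, -0.001, 0.0]
ft_force: [-0.5, -0.3, 0.1]
grip_width: -0.1
finger_force: 0.0
```

```bash
python3 - <<'E'
from h import *
s=telemetry.sense();p=s['ee_pos']; print(p,s['ft_force'])
ax=np.array([546.8,-39.8]);d=p[:2]-ax; print(np.degrees(np.arctan2(d[1],d[0])),np.hypot(*d))
for r,t in((136,42),(136,39.9)):
    q=ax+r*np.array([np.cos(np.radians(t)),np.sin(np.radians(t))]); print(q-p[:2])
E
```

```text
[644.87369843  57.66520806  68.90967038] [-0.51113207 -0.25935466  0.05657135]
44.821703932866534 138.26755622984285
[ 2.99399783 -6.46344559]
[  6.26076221 -10.22805816]
```

Emit:
{"op": "move_arm", "data": {"targets": "0.001 -0.003 0 0 0 -0.01 0; 0.002 -0.003 0 0 0 -0.01 0; 0.002 -0.002 0 0 0 -0.01 0; 0.001 -0.002 0 0 0 0 0; 0 0 0 0 0 0 0"}}

```text
time: 11.8
ee_pos: [652.1, 48.9, 69.4]
eef_rot: [0.907, -0.421, 0.0, -0.0]
ft_force: [0.1, 0.5, -0.1]
grip_width: 0.1
finger_force: 0.1
```

Emit:
{"op": "move_arm", "data": {"targets": "0 0 0 0 0 0 0; 0 0.001 0 0 0 0 0; 0.01 0.009 0 0 0 0 0; 0.016 0.015 0 0 0 0 0; 0.015 0.02 0 0 0 0 0"}}

```text
time: 12.3
ee_pos: [693.1, 93.8, 69.4]
eef_rot: [0.907, -0.422, 0.0, 0.0]
ft_force: [-0.0, 0.9, -0.1]
grip_width: 0.1
finger_force: 0.0
```

Emit:
{"op": "move_arm", "data": {"targets": "0 0.04 0 0 0 0 0; 0 0.04 0 0 0 0 0; -0.01 0.04 0 0 0 0 0; -0.01 0.04 0.01 0 0 0 0; -0.01 0.03 0.01 0 0 0 0"}}

```text
time: 12.8
ee_pos: [661.3, 286.5, 88.9]
eef_rot: [0.907, -0.42, -0.001, 0.0]
ft_force: [0.9, -0.2, -0.1]
grip_width: -0.2
finger_force: 0.0
```

```bash
python3 - <<'E'
from h import *
f=eyes.grab_frame("top"); save(f,"t7.png",cv2.resize(f["image"][140:260,275:395],(600,600),interpolation=cv2.INTER_CUBIC))
E
```

```text
(no output)
```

View pics/t7.png

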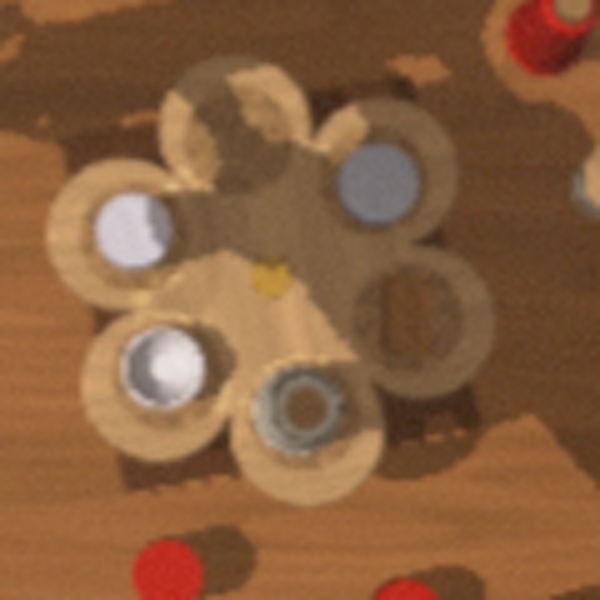

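```bash
python3 - <<'E'
from h import *
f=eyes.grab_frame("top"); print(telemetry.sense()['ee_pos'])
c=lambda L:np.array(L,float)/5+[275,140]-0.4
L=toplane(f,c([(307,430),(420,323),(382,174),(235,131),(122,234),(157,385)]),87)[:,:2]
ax=L.mean(0); d=L-ax; a=np.degrees(np.arctan2(d[:,1],d[:,0])); print(ax,((a-60*np.arange(6)+180)%360-180).round(1))
# old vs new rotation by image registration of the tray centre region is shadowed; cone by thresholded features
for n,p,z in(("top",(306,406),191),("foot",(298,409),92)):
    q=toplane(f,c([p]),z)[0,:2]; d=q-ax; print(n,np.degrees(np.arctan2(d[1],d[0])),np.hypot(*d))
B=toplane(f,c([(64,138),(128,490),(478,430)]),55)[:,:2]
for e in(B[0]-B[1],B[1]-B[2]): print(np.hypot(*e),np.degrees(np.arctan2(e[1],e[0])))
E
```

```text
[661.64058015 288.92898992  91.10130181]
[546.55565051 -39.49610956] [-166.6 -166.5 -166.7 -166.7 -166.9 -167. ]
top -168.7548827879327 85.19210977906491
foot -168.46390001245678 85.83629043658708
238.11095496576638 10.530408976290309
234.65404599055404 99.64159227544809
```

```bash
python3 -c "
from h import *
print(env.sign_off())"
```

```text
the job is handed in; nothing more can be done
None
```

The cone of thread now stands over the front of the drawer box, measured within about 1° (1–2 mm) of the knob line. The tray is at rest with everything on it upright, the fingers touched only its rim, and the job is handed in at about 13 s of the 72 s limit; I have no verdict back.

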